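# Charge the spray can and stand it in the ready rack

### The job

Charge the refillable spray can that stands on the bench mat: keeping hold of it, press it upright onto the sprung nest of the air charging station until the nest is fully down, and keep it fully down for two seconds. Then stand it in the ready rack as the fourth can, at the end away from the tall head plate; there is only room for it once the three cans in the rack are pushed up, and at the finish all four must stand upright, shoulder to shoulder, closed up against the head plate. Set cans down, do not drop or knock any over, and leave the bottle, wire reel, terminal strip and screwdriver where they are.

Things in the scene. Friction and masses are not known exactly. Their poses are not given: they have to be found in the camera images.
- can: the spray can to charge: plain aluminium cylinder, 50 mm diameter, straight sides up to 110 mm, then a domed shoulder and small black spray button, 130 mm tall in all, about 0.2 kg. Starts upright on the bench mat among the bottle, wire reel, terminal strip and screwdriver. Origin: centre of its underside; z up its axis. Round: its yaw does not matter
- row1: first of three more cans exactly like it, standing loosely spaced in the rack; this one is nearest the head plate. Origin: centre of its underside
- row2: the middle can in the rack, same shape and origin
- row3: the can in the rack farthest from the head plate, same shape and origin. Pinched near the top and dragged along the floor, a can swivels between the pads and tips: grip it firmly (50 N is harmless) and lift it a few mm while it pushes the others along; then the pushed cans slide without tipping
- rack: ready rack: fixed open trough of grey sheet steel, outside 234 x 68 mm, inside 226 x 60, floor 4 mm thick, sides and low end 22 mm high, with a 60 mm high head plate at its +x end. Origin: centre of its underside, on the bench; x along the row towards the head plate, z up. Closed up, four cans have their axes at x = +88, +38, -12 and -62 mm in this frame
- rack_head (a point): point at the foot of the head plate's inner face, on the rack's centre line, at floor level: x = +113 mm, z = 4 mm in the rack's frame, same axes
- station: air charging station, fixed: grey foot plate 195 x 120 x 18 mm, round aluminium turret (radius 46 mm, top 48 mm above the bench) under the sprung nest, and behind it a column with regulator and gauge, 52 mm wide, 230 mm tall, centred 105 mm from the nest's axis, nearest face 80 mm. Origin: on the nest's axis at bench level; x from the nest towards the column, z up
- nest_top (a point): centre of the nest's upper face, where the can's underside sits; it moves down with the nest. The nest is a round black plate of 68 mm outside diameter with a 4 mm high lip of 60 mm inside diameter round this face. At rest the face is 68 mm above the bench, fully down 56 mm
- nest (a joint): how far the nest is pressed down, m: 0 at rest, 0.012 fully down, where the plate meets the turret. Its spring takes about 5 N to start and 16 N when fully down (900 N/m), and lifts it again when let go; a can's own weight does not move it
- bottle: bystander: white plastic bottle with a black cap, 56 mm in diameter, 155 mm tall, on the mat about 100 mm from the can. Origin: centre of its underside
- spool: bystander: reel of copper wire with grey flanges standing on end, 68 mm in diameter, 90 mm tall, on the mat about 100 mm from the can, on the other side from the bottle. Origin: centre of its underside
- strip: bystander: black terminal strip 110 x 34 x 27 mm lying on the mat about 80 mm from the can. Origin: centre of its underside, x along its length
- driver: bystander: screwdriver with an orange handle, 190 mm long, under 35 mm high, lying on the mat about 80 mm from the can. Its x axis runs from handle to tip; origin about the middle of its length
- mat: green rubber bench mat, 260 x 200 x 2 mm, fixed flat on the bench. Origin: centre of its underside; bottle at about +x, reel at -x, strip at +y, screwdriver at -y of it
Mind the look-alikes: they are no part of the job. What is shaped like the row3 but purple is not meant.

How it is judged:
By the outcome, as a careful person would: the job done as asked, in the order asked, and still so for the second after the job is handed in, with the robot touching nothing.
It also fails if it takes over 70 s, if anything falls off the work surface, if the arm or the gripper's body presses on something with over 40 N, if the wrist force passes 120 N, or if a joint passes its speed limit or range.

### The arm

A 6-joint arm with a two-finger parallel gripper is mounted at the origin on the work surface. World frame = base frame: x ahead of the robot, y to its left, z up, the work surface at z = 0. Lengths are in mm, angles in rad, forces in N, time in s.
With the tool pointing down it reaches from about 275 to 750 mm from the base axis. Payload 10.2 kg.
Tool frame: the origin (TCP) lies midway between the tips of the shut fingers; the grasp point (between the pads) lies 19 mm behind it; z points along the fingers, y is the line along which they close (so a half turn about z gives the same grasp; the last joint's range is limited). The gripper opens to 88 mm and grips with 3 to 60 N. Pads are 18 mm wide; open, the fingers measure 123 mm over their backs; the gripper's body (75 mm by 187 mm) begins 45 mm behind the grasp point.
Start: joints at [-1.342, 0.313, 1.498, -0, 1.331, -0.223], TCP at [229.196, -472.335, 238.72] pointing down, gripper open.
Joint ranges: [-2.94, 2.94], [-0.97, 2.17], [0.19, 2.56], [-1.23, 4.37], [0.02, 3.11], [-2.88, 2.88]. Speed limits (rad/s): [2.39, 2.39, 3.01, 3.14, 3.14, 3.14].

### API

Orientations are given as a 3x3 rotation matrix whose columns are the frame's x, y, z axes.
In Python, from workcell import observe, grab_frame, get_calibration, sign_off gives the robot as it stands.
- The arm moves only by the tool play_rows, never from a script. Its argument "commands" is text: rows parted by semicolons, each of 5 numbers parted by spaces: the opening, from -1 (shut) to 1 (fully open), then the shift along the tool's x, y, z in m, then the turn about the tool's z in rad. In form: claw x y z roll; .... A call has 1 to 8 rows; each row shifts and turns the commanded pose from where the row before left it, along the tool's axes as they then stand; what a row does not reach is not made up. A row lasts 1/8 s, in which the tool goes at most 62.5 mm and 10.7 degrees, less where a joint would pass 70% of its speed; a pose out of reach is approached as far as the arm can. A call is refused whole if a number of a shift passes 0.0625 or a number of a turn 0.188, either way. A call with a gripper value outside its range is refused whole. The fingers move at their own pace and stop on an object; "squeeze" is the grip in N (left out, the last holds). Time passes only in rows, so rows that do not move let the fingers close. It gives the time, the measured TCP pose, the force, the opening and the grip force at its end, in the units of the state.
- observe(): the state, without advancing time (a new reading comes with each control period).
- grab_frame(name): name is "side" or "top" or "wrist"; returns the picture (384x512x3 uint8, red, green, blue); there is no depth.
- get_calibration(name): a dict with "camera_matrix" (3x3 intrinsics, pixels), "xyz" and "orientation" of the camera in the world. Camera axes: x right, y up, looking along -z (the intrinsics and any distortion apply to the point x, -y, -z); pixel columns grow to the right and rows downward; lengths in mm; the calibration is good to about 2 mm. A picture is of the moment at which its call begins: read the wrist's pose just before it. get_calibration takes no time and is no camera call; for the wrist camera it gives the pose at the moment of the call.
- sign_off(): hands the job in; it is judged then, once.
The state is a dict: "time_s": time; "joint_positions": joint angles; "qvel": joint speeds; "joint_torque": joint torques, N m; "tool_pos": TCP position; "tcp_rot": TCP orientation; "force": force on the tool from outside, world axes, zero at the start; "ft_torque": the same for the moment, N m; "grip_width": finger opening in mm; "gripper_force": force on a finger pad.
Only numpy, scipy, OpenCV 4.12 (cv2) and the standard library are available. Lean on these libraries where they do the work, as an engineer would, in place of code of your own. Each camera call takes 0.05 s, during which the arm holds its last target. There are 200 camera calls.

## Working session

There is one attempt and no reset: what is moved stays moved. The work goes in short steps, Python scripts to look and compute and a tool call to move; the robot and the scene stay as the last step left them, time stands still between calls to the robot, and variables do not carry over. Pictures are saved under pics/ and viewed, at most 10 in all, crops included, and the job is handed in when it is done.

Besides the shell and the picture viewer there is one more tool, called as name(argument=value, ...), one argument or row to a line, values as JSON. play_rows: Moves the arm, as the interface text tells. Its arguments: {"type":"object","properties":{"commands":{"type":"string"},"squeeze":{"type":"number"}},"required":["commands"]}

```bash
mkdir -p pics; cat > h.py <<'E'
import numpy as np, cv2
from workcell import observe, grab_frame, get_calibration, sign_off
def snap(n,f):
    c=get_calibration(n); im=grab_frame(n); cv2.imwrite(f'pics/{f}.png',im[:,:,::-1]); np.save(f'pics/{f}.npy',im)
    import pickle; pickle.dump(c,open(f'pics/{f}.pkl','wb')); return im,c
def load(f):
    import pickle; return np.load(f'pics/{f}.npy'),pickle.load(open(f'pics/{f}.pkl','rb'))
def ray(c,u,v):
    K=np.array(c['camera_matrix']);d=np.linalg.inv(K)@[u,v,1.]
    if 'distortion' in c: print('dist',c['distortion'])
    R=np.array(c['orientation']); d=R@[d[0],-d[1],-d[2]]
    return np.array(c['xyz']),d/np.linalg.norm(d)
def onz(c,u,v,z):
    o,d=ray(c,u,v); return o+d*(z-o[2])/d[2]
def proj(c,p):
    K=np.array(c['camera_matrix']);R=np.array(c['orientation']);q=R.T@(np.array(p,float)-c['xyz'])
    q=K@[q[0],-q[1],-q[2]]; return q[:2]/q[2]
def tri(a,b):
    (o1,d1),(o2,d2)=a,b
    A=np.array([d1,-d2]).T; s=np.linalg.lstsq(A,o2-o1,rcond=None)[0]
    p,q=o1+s[0]*d1,o2+s[1]*d2; return (p+q)/2,np.linalg.norm(p-q)
E
python3 - <<'E'
from h import *
for n in('top','side'):
    im,c=snap(n,n+'0'); print(c)
a=[load(n+'0')[0] for n in('top','side')]
o=observe();print(o)
E
```

```text
{'camera_matrix': array([[450.49012935,   0.        , 258.92779315],
       [  0.        , 450.49012935, 185.68402557],
       [  0.        ,   0.        ,   1.        ]]), 'xyz': array([ 394.18889033,   -9.88150214, 1516.53816762]), 'orientation': array([[ 0.02628021,  0.99428394, -0.10348331],
       [-0.99962183,  0.02529982, -0.01077535],
       [-0.00809565,  0.10372735,  0.99457282]])}
{'camera_matrix': array([[361.3040594 ,   0.        , 257.50983551],
       [  0.        , 361.3040594 , 189.04678698],
       [  0.        ,   0.        ,   1.        ]]), 'xyz': array([ 458.47886719, -522.08620609,  757.19329767]), 'orientation': array([[ 0.98328854,  0.14990138, -0.10331132],
       [-0.18160146,  0.76763087, -0.6146249 ],
       [-0.01282817,  0.6231151 ,  0.78202494]])}
{'time_s': 0.1, 'joint_positions': array([-1.34239720e+00,  3.13392011e-01,  1.49834391e+00,  1.10627454e-05,
        1.33103161e+00, -2.23413162e-01]), 'qvel': array([-0.00157716, -0.00025241, -0.0016663 , -0.00099645,  0.00272547,
       -0.00020141]), 'joint_torque': array([ 2.10419210e-03, -4.02815008e+01, -2.52643543e+01,  6.95615192e-02,
        3.42805416e-02, -6.27074678e-05]), 'tool_pos': array([ 229.14697577, -472.10534007,  238.22582479]), 'tcp_rot': array([[ 8.99658525e-01,  4.36594174e-01, -2.55546637e-04],
       [ 4.36594165e-01, -8.99657835e-01,  1.14679845e-03],
       [ 2.70780987e-04, -1.14329717e-03, -9.99999310e-01]]), 'force': array([0.47314824, 0.07174479, 0.29870871]), 'ft_torque': array([-0.0210431 , -0.02107325, -0.0048385 ]), 'gripper_force': 0.0, 'grip_width': 88.02894123203224}
```

```bash
python3 -c "
import cv2
for n in('top','side'):
    i=cv2.imread(f'pics/{n}0.png');cv2.imwrite(f'pics/{n}0b.png',cv2.resize(i,(800,600),interpolation=cv2.INTER_CUBIC))"
```

```text
(no output)
```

View pics/top0b.png

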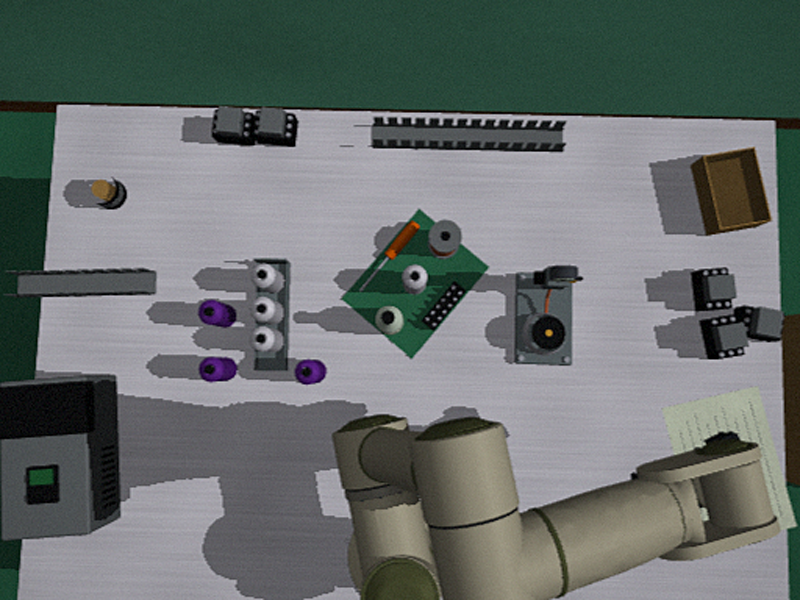

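View pics/side0b.png

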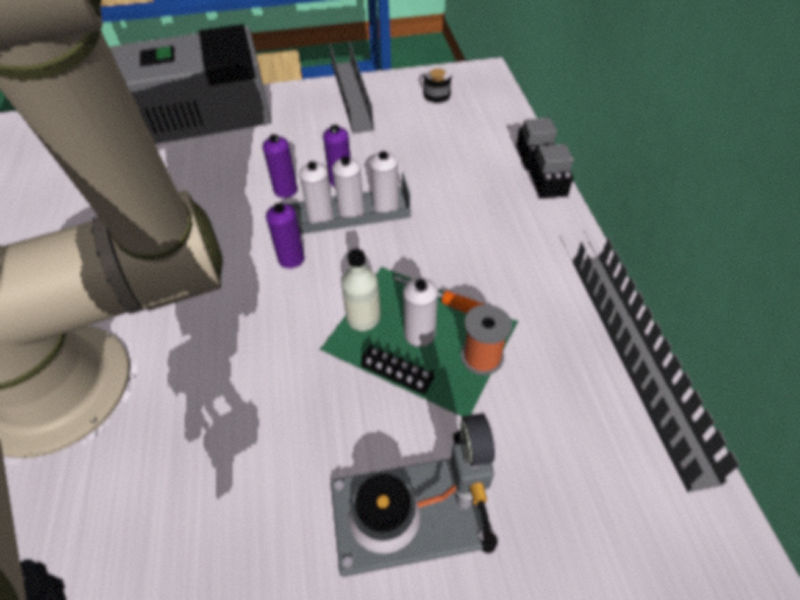

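The top view shows the aluminium candidates: one on the mat at (414,277), three in the rack at (264,272), (263,306) and (264,338), and purple look-alikes at (215,313), (217,369) and (311,371). The mat can is the one to charge: plain aluminium, black button, between the bottle (389,320) and the reel (445,238). The rack's head plate is at the upper end (+x world). The nest is at top (548,333), side (383,502). I'll measure these and confirm with a crop.

```bash
python3 - <<'E'
from h import *
T,ct=load('top0');S,cs=load('side0')
def dark(im,u,v,r,th=75):
    u,v=int(u),int(v);p=im[v-r:v+r+1,u-r:u+r+1].max(2).astype(float)
    m=(p<th).astype(np.uint8);n,l,st,ce=cv2.connectedComponentsWithStats(m)
    k=min(range(1,n),key=lambda i:np.hypot(*(ce[i]-r)) if st[i,4]>2 else 99)
    w=np.where(l==k,th+20-p,0);yy,xx=np.mgrid[:2*r+1,:2*r+1]
    return np.array([(w*xx).sum()/w.sum()+u-r,(w*yy).sum()/w.sum()+v-r]),st[k,4]
f=.64
for n,t,s in [('can',(416,278),(421,286)),('row1',(266,274),(383,156)),('row2',(264,308),(346,160)),('row3',(263,339),(313,166)),('bottle',(388,318),(357,258)),('spool',(445,237),(488,323))]:
    a,na=dark(T,t[0]*f,t[1]*f,6);b,nb=dark(S,s[0]*f,s[1]*f,6)
    p,e=tri(ray(ct,*a),ray(cs,*b)); print(n,a.round(1),na,b.round(1),nb,p.round(1),round(e,1))
def hue(im,u,v,r):
    u,v=int(u),int(v);p=im[v-r:v+r+1,u-r:u+r+1].astype(int);m=(p[...,0]-p[...,2]>60)
    y,x=np.nonzero(m);return np.array([x.mean()+u-r,y.mean()+v-r]),len(x)
a,na=hue(T,548*f,333*f,7);b,nb=hue(S,383*f,502*f,7);p,e=tri(ray(ct,*a),ray(cs,*b));print('nest',a,na,b,nb,p,e)
# mat corners, onto z=2
g=((T[...,1].astype(int)-T[...,0]>30)).astype(np.uint8);g[:120]=0;g[240:]=0;g[:,:210]=0;g[:,320:]=0
c=max(cv2.findContours(g,0,2)[0],key=cv2.contourArea);h=cv2.convexHull(c)[:,0]
w=np.array([onz(ct,u,v,2)[:2] for u,v in h],np.float32);print('mat',cv2.minAreaRect(w))
for nm,px in [('rack',[(252,372),(287,370)]),('stn',[(515,363),(571,365),(515,272)])]:
  for q in px: print(nm,q,onz(ct,q[0]*f,q[1]*f,22 if nm=='rack' else 18).round(1))
for q in [(235,130,110,170),]:
  pass
A=cv2.resize(T[150:250,140:380],(800,333),interpolation=cv2.INTER_CUBIC);B=cv2.resize(S[90:250,150:350],(325,260),interpolation=cv2.INTER_CUBIC);C=cv2.resize(S[280:370,200:330],(375,260),interpolation=cv2.INTER_CUBIC)
cv2.imwrite('pics/c1.png',np.vstack([A,np.hstack([B,C,np.zeros((260,100,3),np.uint8)])])[:,:,::-1])
E
```

```text
can [265.  176.3] 25 [268.7 181.7] 35 [569.2 -12.9 129.6] 1.7
row1 [167.1 175.2] 27 [244.7  99. ] 13 [564.2 291.3 130.1] 0.7
row2 [166.7 197.1] 27 [220.6 102. ] 21 [496.4 288.9 131.8] 1.5
row3 [166.4 216.3] 29 [199.3 105.7] 16 [437.4 287.3 130. ] 1.5
bottle [247.5 203.1] 71 [227.6 164.6] 99 [483.7  38.3 149.5] 2.4
spool [284.6 150.6] 33 [312.1 206.2] 51 [657.3 -73.6  94.8] 0.8
nest [350.88235294 212.41176471] 17 [244.67272727 320.63636364] 55 [ 466.91787825 -290.37559839   72.69416073] 1.8319856036459938
mat ((549.7101440429688, 0.7238616943359375), (197.9373779296875, 208.06814575195312), 51.00803756713867)
rack (252, 372) [367.6 324.   22. ]
rack (287, 370) [373.8 250.2  22. ]
stn (515, 363) [ 401.1 -231.2   18. ]
stn (571, 365) [ 400.1 -349.4   18. ]
stn (515, 272) [ 595.2 -229.3   18. ]
```

View pics/c1.png

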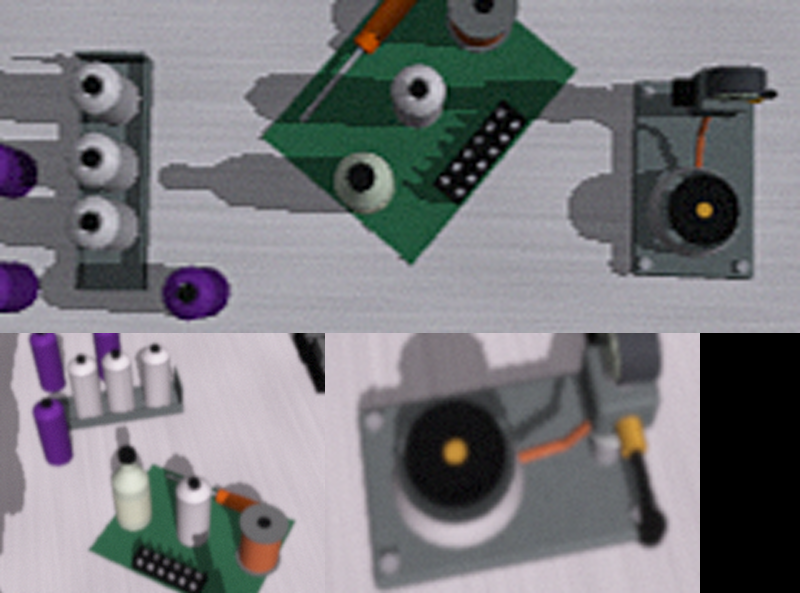

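The crop confirms the aluminium can between bottle and reel. The station column lies on the +x side of the nest. I'll write the row planner and go to the rack first: pushing the row up beforehand leaves the gripper free for the held can.

```bash
cat >> h.py <<'E'
def plan(x,y,z,a_deg,claw,step=0.055):
    """print rows from the present pose to TCP (x,y,z), tool x yaw a_deg, tool down"""
    o=observe();p=np.array(o['tool_pos']);R=np.array(o['tcp_rot']);a=np.arctan2(R[1,0],R[0,0])
    t=np.array([x,y,z],float);da=(np.radians(a_deg)-a+np.pi)%(2*np.pi)-np.pi
    n=max(1,int(np.ceil(max(np.linalg.norm(t-p)/1000/step,abs(da)/0.18))))
    d=(t-p)/1000/n;out=[]
    for i in range(n):
        ai=a+da*i/n;c,s=np.cos(ai),np.sin(ai)
        out.append('%.2f %.4f %.4f %.4f %.3f'%(claw,d[0]*c+d[1]*s,d[0]*s-d[1]*c,-d[2],-da/n))
    for i in range(0,n,8): print('; '.join(out[i:i+8]))
    print(n,'now',p.round(1),np.degrees(a).round(2),'F',o['force'].round(1),'w',round(o['grip_width'],1),'gf',round(o['gripper_force'],1),'t',o['time_s'])
E
python3 - <<'E'
from h import *
c=get_calibration('wrist');o=observe();R=o['tcp_rot']
print(R.T@(c['xyz']-o['tool_pos']),(R.T@c['orientation']).round(3),c['camera_matrix'])
plan(437,288,280,2,1)
E
```

```text
[  67.83789526   -0.48310886 -146.23893191] [[ 0.     0.964  0.265]
 [ 1.    -0.    -0.   ]
 [ 0.     0.265 -0.964]] [[271.58763033   0.         257.36124797]
 [  0.         271.58763033 190.96570681]
 [  0.           0.           1.        ]]
1.00 0.0346 -0.0395 -0.0028 0.028; 1.00 0.0335 -0.0405 -0.0028 0.028; 1.00 0.0323 -0.0414 -0.0028 0.028; 1.00 0.0312 -0.0423 -0.0028 0.028; 1.00 0.0300 -0.0431 -0.0028 0.028; 1.00 0.0288 -0.0439 -0.0028 0.028; 1.00 0.0275 -0.0447 -0.0028 0.028; 1.00 0.0263 -0.0455 -0.0028 0.028
1.00 0.0250 -0.0462 -0.0028 0.028; 1.00 0.0237 -0.0469 -0.0028 0.028; 1.00 0.0224 -0.0475 -0.0028 0.028; 1.00 0.0211 -0.0481 -0.0028 0.028; 1.00 0.0197 -0.0487 -0.0028 0.028; 1.00 0.0184 -0.0492 -0.0028 0.028; 1.00 0.0170 -0.0497 -0.0028 0.028
15 now [ 229.1 -472.1  238.2] 25.89 F [0.5 0.1 0.3] w 88.0 gf 0.0 t 0.1
```

play_rows(
  commands="0.5 0.0346 -0.0395 -0.003 0.028; 0.5 0.0335 -0.0405 -0.003 0.028; 0.5 0.0323 -0.0414 -0.003 0.028; 0.5 0.0312 -0.0423 -0.003 0.028; 0.5 0.03 -0.0431 -0.003 0.028; 0.5 0.0288 -0.0439 -0.003 0.028; 0.5 0.0275 -0.0447 -0.003 0.028; 0.5 0.0263 -0.0455 -0.003 0.028",
  squeeze=50,
)

```text
time_s: 1.1
tool_pos: [340.4, -65.5, 262.8]
tcp_rot: [[0.974, 0.224, 0.0], [0.224, -0.974, -0.0], [0.0, 0.0, -1.0]]
force: [1.2, -0.8, 0.2]
grip_width: 66.1
gripper_force: 0.0
```

play_rows(
  commands="0.5 0.025 -0.0462 -0.003 0.028; 0.5 0.0237 -0.0469 -0.003 0.028; 0.5 0.0224 -0.0475 -0.003 0.028; 0.5 0.0211 -0.0481 -0.003 0.028; 0.5 0.0197 -0.0487 -0.003 0.028; 0.5 0.0184 -0.0492 -0.003 0.028; 0.5 0.017 -0.0497 -0.003 0.028; 0.5 0 0 0 0",
)

```text
time_s: 2.1
tool_pos: [438.0, 289.6, 282.8]
tcp_rot: [[0.999, 0.035, -0.001], [0.035, -0.999, -0.0], [-0.001, 0.0, -1.0]]
force: [0.4, -0.4, -1.2]
grip_width: 66.5
gripper_force: 0.0
```

```bash
python3 - <<'E'
from h import *
plan(437,288,280,2,.5)
im,c=snap('wrist','w1'); print(c['xyz'],c['camera_matrix'][0])
cv2.imwrite('pics/w1b.png',cv2.resize(im[:,:,::-1],(800,600),interpolation=cv2.INTER_CUBIC))
for p in [(437.4,287.3,130),(496.4,288.9,130),(564.2,291.3,130),(600,290,4),(600,290,64)]: print(p,(proj(c,p)*1.5625).round(0))
E
```

```text
0.50 -0.0011 0.0016 0.0028 0.000
1 now [438.  289.6 282.8] 2.01 F [ 0.4 -0.4 -1.2] w 66.5 gf 0.0 t 2.1
[505.81753001 292.46098374 428.87930699] [271.58763033   0.         257.36124797]
(437.4, 287.3, 130) [406. 280.]
(496.4, 288.9, 130) [407. 196.]
(564.2, 291.3, 130) [407.  87.]
(600, 290, 4) [409.  74.]
(600, 290, 64) [410.  55.]
```

View pics/w1b.png

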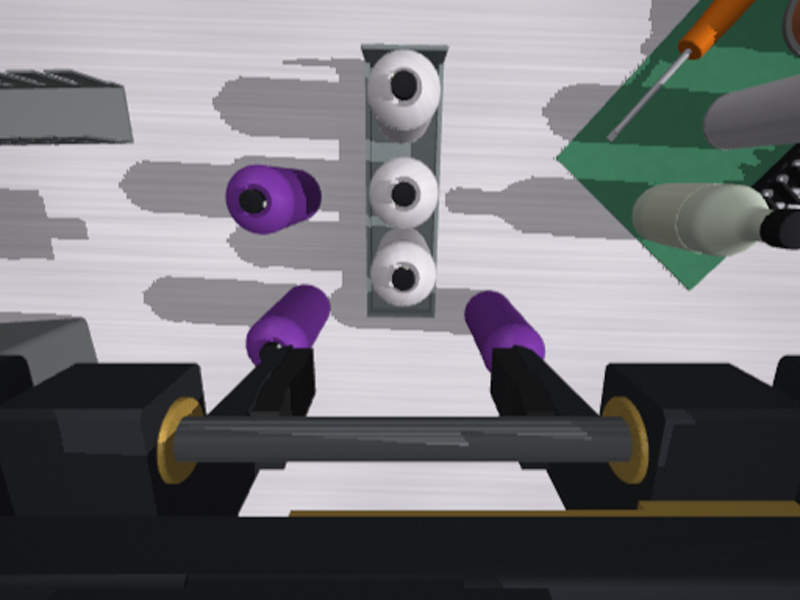

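The wrist view shows the rack from its head plate (363–448, 45) to its low end (369–434, 316). The row buttons are at (404,85), (403,193) and (403,278). I'll cast those onto their heights.

```bash
python3 - <<'E'
from h import *
im,c=load('w1');T,ct=load('top0');S,cs=load('side0')
k=.64
def dk(u,v,r=9,th=60):
    u,v=int(u*k),int(v*k);p=im[v-r:v+r+1,u-r:u+r+1].max(2);m=(p<th).astype(np.uint8);n,l,st,ce=cv2.connectedComponentsWithStats(m)
    i=min(range(1,n),key=lambda i:np.hypot(*(ce[i]-r))); return ce[i]+[u-r,v-r]
for n,w,t in [('row1',(404,85),(167.1,175.2)),('row2',(403,193),(166.7,197.1)),('row3',(403,278),(166.4,216.3))]:
    q=dk(*w);print(n,q,onz(c,*q,134)[:2].round(1),tri(ray(c,*q),ray(ct,*t)),onz(ct,*t,134).round(1))
for n,q,z in [('lowL',(369,316),22),('lowR',(434,316),22),('headL',(362,45),64),('headR',(448,45),64)]: print(n,onz(c,q[0]*k,q[1]*k,z).round(1))
for q in [(255,201),(273,350),(525,345)]: print('purple',onz(c,q[0]*k,q[1]*k,130).round(0))
print(onz(c,700*k,230*k,150))
E
```

```text
row1 [257.91774892  54.2987013 ] [564.6 294. ] (array([566.14645073, 293.67216386, 120.87999386]), np.float64(2.304207055750584)) [563.5 290.4 134. ]
row2 [257.84916201 123.96648045] [497.8 291.6] (array([496.9704188 , 291.76074214, 117.66930727]), np.float64(0.7462700894929608)) [495.4 288.4 134. ]
row3 [257.54375 178.3    ] [439.1 289.9] (array([436.51622031, 289.48655187, 121.46345754]), np.float64(0.74904701020056)) [436.4 286.5 134. ]
lowL [374.  321.1  22. ]
lowR [376.4 255.8  22. ]
headL [605.3 326.7  64. ]
headR [607.6 260.9  64. ]
purple [489. 393. 130.]
purple [379. 386. 130.]
purple [390. 196. 130.]
[482.0843781  97.0522429 150.       ]
```

```bash
python3 - <<'E'
from h import *
plan(438,289.5,81,2,.5,.045)
E
```

```text
0.50 0.0000 -0.0003 0.0404 -0.000; 0.50 0.0000 -0.0003 0.0404 -0.000; 0.50 0.0000 -0.0003 0.0404 -0.000; 0.50 0.0000 -0.0003 0.0404 -0.000; 0.50 0.0000 -0.0003 0.0404 -0.000
5 now [437.9 288.1 282.9] 1.95 F [0.2 0.4 0.2] w 66.5 gf 0.0 t 2.15
```

play_rows(
  commands="0.5 0 0 0.05 0; 0.5 0 0 0.05 0; 0.5 0 0 0.05 0; 0.5 0 -0.001 0.03 0; 0.5 0 0 0.02 0; 0.5 0 0 0 0",
)

```text
time_s: 2.9
tool_pos: [437.4, 287.1, 82.9]
tcp_rot: [[1.0, 0.031, -0.003], [0.031, -1.0, -0.001], [-0.003, 0.001, -1.0]]
force: [-0.3, -0.8, 1.1]
grip_width: 66.1
gripper_force: 0.0
```

play_rows(
  commands="-1 0 0 0 0; -1 0 0 0 0; -1 0 0 0 0; -1 0 0 0 0; -1 0 0 0 0; -1 0 0 0 0",
  squeeze=50,
)

```text
time_s: 3.65
tool_pos: [438.7, 288.5, 84.7]
tcp_rot: [[0.999, 0.032, 0.002], [0.032, -0.999, 0.0], [0.002, -0.0, -1.0]]
force: [0.4, -0.6, 7.1]
grip_width: 49.2
gripper_force: 50.0
```

play_rows(
  commands="-1 0 0 -0.005 0; -1 0.005 0 0 0; -1 0.005 0 0 0; -1 0.005 0 0 0; -1 0.005 0 0 0; -1 0.005 0 0 0; -1 0.004 0 0 0; -1 0 0 0 0",
)

```text
time_s: 4.65
tool_pos: [467.3, 289.2, 88.6]
tcp_rot: [[1.0, 0.032, 0.0], [0.032, -1.0, 0.0], [0.0, 0.0, -1.0]]
force: [-0.7, 0.1, -2.6]
grip_width: 48.9
gripper_force: 50.0
```

play_rows(
  commands="-1 0.003 0 0 0; -1 0.002 0 0 0; -1 0 0 0 0",
)

```text
time_s: 5.03
tool_pos: [472.2, 289.4, 88.7]
tcp_rot: [[0.999, 0.032, 0.0], [0.032, -0.999, 0.0], [0.0, -0.0, -1.0]]
force: [-2.3, -0.2, -2.0]
grip_width: 48.9
gripper_force: 50.0
```

```bash
python3 - <<'E'
from h import *
plan(478,290.5,90,2,-1)
im,c=snap('wrist','w2');
A=cv2.resize(im[:250,180:340],(512,800))[:600]
cv2.imwrite('pics/w2b.png',A[:,:,::-1])
E
```

```text
-1.00 0.0058 -0.0009 -0.0013 -0.003
1 now [472.2 289.4  88.7] 1.82 F [-2.3 -0.2 -2. ] w 48.9 gf 50.0 t 5.025
```

View pics/w2b.png

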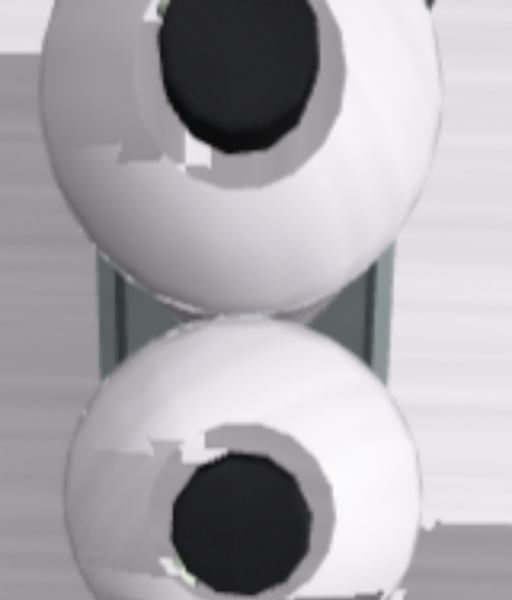

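The two cans ahead touch each other (contact at y≈310) and are centred between the walls. I'll keep pushing in small steps until the force rises.

play_rows(
  commands="-1 0.002 0 0 0; -1 0.0015 0 0 0; -1 0 0 0 0",
)

```text
time_s: 5.45
tool_pos: [475.8, 289.5, 88.7]
tcp_rot: [[0.999, 0.032, 0.0], [0.032, -0.999, 0.0], [0.0, -0.0, -1.0]]
force: [-2.6, 0.4, -1.1]
grip_width: 49.3
gripper_force: 50.0
```

play_rows(
  commands="-1 0.001 0 0 0; -1 0.001 0 0 0; -1 0 0 0 0",
)

```text
time_s: 5.82
tool_pos: [477.7, 289.6, 88.7]
tcp_rot: [[0.999, 0.032, 0.0], [0.032, -0.999, -0.0], [0.0, 0.0, -1.0]]
force: [-3.7, -0.4, -1.3]
grip_width: 48.9
gripper_force: 50.0
```

play_rows(
  commands="-1 0.001 0 0 0; -1 0.001 0 0 0; -1 0 0 0 0",
)

```text
time_s: 6.2
tool_pos: [479.7, 289.7, 88.7]
tcp_rot: [[0.999, 0.032, 0.0], [0.032, -0.999, 0.0], [0.0, -0.0, -1.0]]
force: [-2.8, 0.7, -0.9]
grip_width: 49.1
gripper_force: 50.0
```

play_rows(
  commands="-1 0.001 0 0 0; -1 0.001 0 0 0; -1 0 0 0 0",
)

```text
time_s: 6.58
tool_pos: [480.4, 289.7, 88.7]
tcp_rot: [[0.999, 0.032, -0.003], [0.032, -0.999, -0.001], [-0.003, 0.0, -1.0]]
force: [-10.5, -0.0, 3.6]
grip_width: 48.7
gripper_force: 50.0
```

play_rows(
  commands="-1 0.001 0 0 0; -1 0 0 0 0",
)

```text
time_s: 6.82
tool_pos: [480.4, 289.8, 88.7]
tcp_rot: [[0.999, 0.032, -0.005], [0.032, -0.999, -0.001], [-0.005, 0.001, -1.0]]
force: [-15.0, -1.3, 8.3]
grip_width: 49.2
gripper_force: 50.0
```

play_rows(
  commands="-1 0.001 0 0 0; -1 0 0 0 0",
)

```text
time_s: 7.08
tool_pos: [480.5, 289.8, 88.7]
tcp_rot: [[0.999, 0.032, -0.008], [0.032, -0.999, -0.001], [-0.008, 0.001, -1.0]]
force: [-20.6, -2.0, 10.6]
grip_width: 48.9
gripper_force: 50.0
```

Row closed up against the head plate (force rises at x≈480.4). Relax, lower, release.

play_rows(
  commands="-1 -0.003 0 0 0; -1 0 0 0.003 0; -1 0 0 0.0015 0; -1 0 0 0 0",
)

```text
time_s: 7.58
tool_pos: [480.2, 289.8, 84.8]
tcp_rot: [[0.999, 0.032, -0.001], [0.032, -0.999, -0.0], [-0.001, 0.0, -1.0]]
force: [-9.2, -0.4, 8.4]
grip_width: 48.7
gripper_force: 50.0
```

play_rows(
  commands="0.45 0 0 0 0; 0.45 0 0 0 0; 0.45 0 0 0 0; 0.45 0 0 0 0; 0.45 0 0 -0.01 0; 0.45 0 0 -0.05 0; 0.45 0 0 -0.06 0; 0.45 0 0 -0.06 0",
)

```text
time_s: 8.57
tool_pos: [480.3, 289.6, 267.0]
tcp_rot: [[0.999, 0.032, 0.001], [0.032, -0.999, 0.0], [0.001, -0.0, -1.0]]
force: [0.4, 0.1, 0.4]
grip_width: 63.8
gripper_force: 0.0
```

```bash
python3 - <<'E'
from h import *
plan(569,-12.5,290,148,.5)
E
```

```text
0.50 0.0053 0.0203 -0.0015 -0.170; 0.50 0.0018 0.0209 -0.0015 -0.170; 0.50 -0.0018 0.0209 -0.0015 -0.170; 0.50 -0.0053 0.0203 -0.0015 -0.170; 0.50 -0.0087 0.0191 -0.0015 -0.170; 0.50 -0.0118 0.0174 -0.0015 -0.170; 0.50 -0.0146 0.0151 -0.0015 -0.170; 0.50 -0.0169 0.0124 -0.0015 -0.170
0.50 -0.0188 0.0094 -0.0015 -0.170; 0.50 -0.0201 0.0061 -0.0015 -0.170; 0.50 -0.0208 0.0026 -0.0015 -0.170; 0.50 -0.0210 -0.0010 -0.0015 -0.170; 0.50 -0.0205 -0.0045 -0.0015 -0.170; 0.50 -0.0194 -0.0079 -0.0015 -0.170; 0.50 -0.0178 -0.0111 -0.0015 -0.170
15 now [480.3 289.6 267. ] 1.82 F [0.4 0.1 0.4] w 63.8 gf 0.0 t 8.575
```

```bash
python3 - <<'E'
from h import *
plan(569,-12.5,280,-33,.5)
E
```

```text
0.50 0.0132 0.0508 -0.0022 0.101; 0.50 0.0183 0.0492 -0.0022 0.101; 0.50 0.0231 0.0471 -0.0022 0.101; 0.50 0.0278 0.0445 -0.0022 0.101; 0.50 0.0321 0.0415 -0.0022 0.101; 0.50 0.0362 0.0380 -0.0022 0.101
6 now [480.3 289.6 267. ] 1.82 F [0.4 0.1 0.4] w 63.8 gf 0.0 t 8.575
```

play_rows(
  commands="0.5 0.0132 0.0508 -0.0022 0.101; 0.5 0.0183 0.0492 -0.0022 0.101; 0.5 0.0231 0.0471 -0.0022 0.101; 0.5 0.0278 0.0445 -0.0022 0.101; 0.5 0.0321 0.0415 -0.0022 0.101; 0.5 0.0362 0.038 -0.0022 0.101; 0.5 0 0 0 0; 0.5 0 0 0 0",
)

```text
time_s: 9.57
tool_pos: [569.4, -11.7, 277.8]
tcp_rot: [[0.84, -0.542, 0.0], [-0.542, -0.84, 0.0], [0.0, -0.0, -1.0]]
force: [1.1, -0.3, 0.0]
grip_width: 66.2
gripper_force: 0.0
```

```bash
python3 - <<'E'
from h import *
plan(569,-12.5,80,-33,.5)
im,c=snap('wrist','w3')
print([(proj(c,p)).round(0) for p in [(569,-13,130),(484,38,155),(657,-74,90)]])
cv2.imwrite('pics/w3b.png',cv2.resize(im[:,:,::-1],(800,600),interpolation=cv2.INTER_CUBIC))
u,v=proj(c,(569,-13,132));u,v=int(u),int(v);r=14
m=(im[v-r:v+r+1,u-r:u+r+1].max(2)<60).astype(np.uint8);n,l,st,ce=cv2.connectedComponentsWithStats(m);print(st,ce)
i=1+np.argmin([np.hypot(*(q-r)) for q in ce[1:]]);q=ce[i]+[u-r,v-r];print(q,onz(c,*q,132),tri(ray(c,*q),ray(load('top0')[1],265,176.3)))
E
```

```text
0.50 0.0000 0.0002 0.0494 0.001; 0.50 0.0000 0.0002 0.0494 0.001; 0.50 0.0000 0.0002 0.0494 0.001; 0.50 0.0000 0.0002 0.0494 0.001
4 now [569.4 -11.7 277.8] -32.84 F [ 1.1 -0.3  0. ] w 66.2 gf 0.0 t 9.575
[array([259., 179.]), array([262., 271.]), array([262.,  80.])]
[[  0   0  29  29 672]
 [  6   6  14  15 169]] [[14.44791667 14.17708333]
 [12.21893491 13.29585799]]
[256.21893491 178.29585799] [571.67848914 -11.31756919 132.        ] (array([569.55614302, -11.59221683, 123.49732782]), np.float64(2.8948553123908694))
```

View pics/w3b.png

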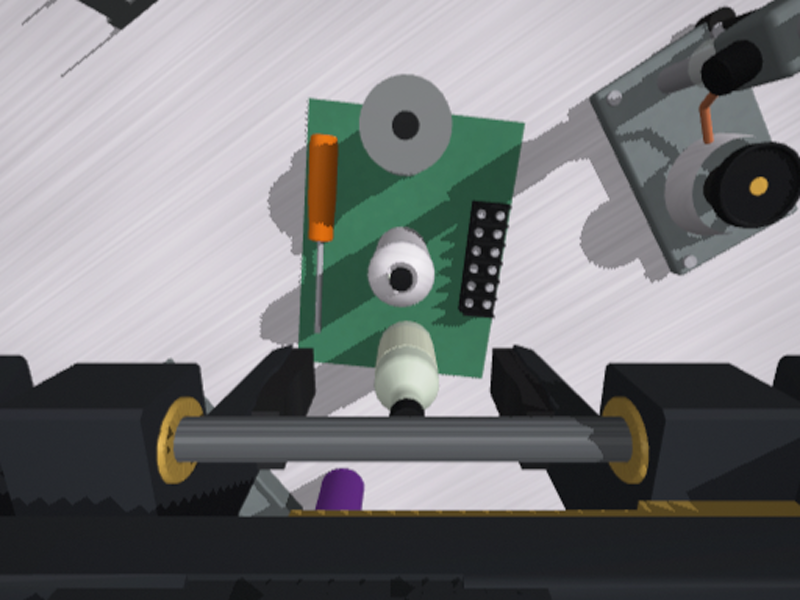

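The can's button is at (400,278). The bottle (405,380) and reel (405,125) lie along tool x, and the fingers straddle the can clear of the strip and driver. Descending.

play_rows(
  commands="0.5 0.001 0 0.05 0; 0.5 0 0 0.05 0; 0.5 0 0 0.05 0; 0.5 0 0 0.03 0; 0.5 0 0 0.018 0; 0.5 0 0 0 0; 0.5 0 0 0 0",
)

```text
time_s: 10.5
tool_pos: [570.9, -12.2, 80.6]
tcp_rot: [[0.84, -0.542, 0.002], [-0.542, -0.84, -0.0], [0.002, -0.001, -1.0]]
force: [0.5, 0.2, 0.8]
grip_width: 65.8
gripper_force: 0.0
```

play_rows(
  commands="-1 0 0 0 0; -1 0 0 0 0; -1 0 0 0 0; -1 0 0 0 0; -1 0 0 0 0; -1 0 0 0 0",
  squeeze=50,
)

```text
time_s: 11.25
tool_pos: [570.9, -12.8, 80.1]
tcp_rot: [[0.84, -0.543, 0.001], [-0.543, -0.84, -0.0], [0.001, -0.001, -1.0]]
force: [-0.8, 1.8, 5.5]
grip_width: 49.2
gripper_force: 50.0
```

play_rows(
  commands="-1 0 0 -0.004 0; -1 0 0 -0.01 0; -1 0 0 -0.03 0; -1 0 0 -0.05 0; -1 0 0 -0.06 0; -1 0 0 -0.05 0; -1 0 0 0 0; -1 0 0 0 0",
)

```text
time_s: 12.25
tool_pos: [569.9, -12.8, 282.2]
tcp_rot: [[0.84, -0.543, -0.002], [-0.543, -0.84, 0.0], [-0.002, 0.001, -1.0]]
force: [-0.6, 0.5, -2.6]
grip_width: 48.9
gripper_force: 50.0
```

```bash
python3 - <<'E'
from h import *
im,c=snap('wrist','w4');S,cs=snap('side','side4');T,ct=snap('top','top4')
plan(467,-290.5,280,0.5,-1)
f=.64
cv2.imwrite('pics/w4b.png',np.hstack([cv2.resize(im,(400,300)),cv2.resize(S[60:330,60:420],(400,300))])[:,:,::-1])
E
```

```text
-1.00 0.0107 0.0482 0.0003 -0.097; -1.00 0.0060 0.0490 0.0003 -0.097; -1.00 0.0012 0.0493 0.0003 -0.097; -1.00 -0.0036 0.0492 0.0003 -0.097; -1.00 -0.0083 0.0487 0.0003 -0.097; -1.00 -0.0130 0.0476 0.0003 -0.097
6 now [570.  -12.8 281.8] -32.9 F [-0.  -0.6 -2.5] w 49.2 gf 50.0 t 12.4
```

View pics/w4b.png

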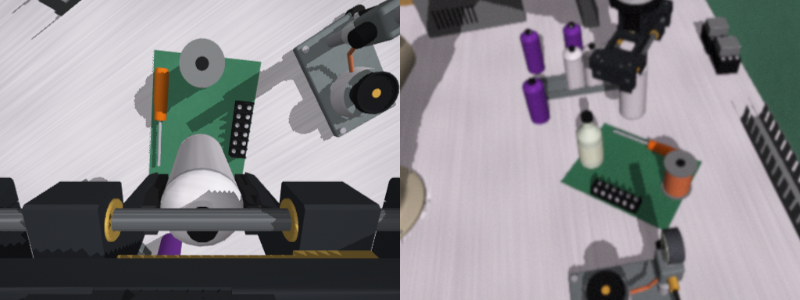

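```bash
python3 - <<'E'
from h import *
im,c=load('w4');o=observe();R=o['tcp_rot'];p=o['tool_pos']
# nest orange
sub=im[100:140,465:500].astype(int);m=(sub[...,0]-sub[...,2]>60);y,x=np.nonzero(m);q=np.array([x.mean()+465,y.mean()+100]);print('nest',q,len(x),onz(c,*q,72),onz(c,*q,68),tri(ray(c,*q),ray(load('top0')[1],350.88,212.41)),tri(ray(c,*q),ray(load('side0')[1],244.67,320.64)),onz(load('top0')[1],350.88,212.41,68))
# base front edge in column ~262
for u in (254,262,270):
    col=im[160:200,u].astype(int); print(u,col[:,0].tolist(),col[:,1].tolist()[:20])
for v in (165,168,171,174,177):
    w=onz(c,262,v,p[2]-78);print(v,(R.T@(w-p)).round(1))
E
```

```text
nest [481.56074766 118.76635514] 107 [ 469.3744472  -286.43006553   72.        ] [ 467.60528155 -289.09176618   68.        ] (array([ 466.19314277, -291.7959212 ,   64.35054911]), np.float64(0.6675594925340523)) (array([ 467.83720206, -288.83464462,   68.41182134]), np.float64(0.10378908698873393)) [ 466.24186416 -291.33547546   68.        ]
254 [43, 43, 42, 43, 43, 45, 57, 66, 65, 64, 72, 123, 151, 153, 154, 155, 154, 153, 155, 156, 156, 156, 157, 157, 156, 158, 158, 158, 158, 158, 159, 159, 158, 158, 158, 159, 159, 159, 159, 159] [82, 82, 81, 82, 83, 86, 109, 125, 126, 124, 123, 137, 148, 150, 150, 151, 151, 150, 151, 152]
262 [45, 58, 64, 65, 64, 63, 64, 64, 65, 64, 64, 94, 149, 167, 163, 163, 162, 162, 162, 162, 161, 162, 161, 161, 162, 162, 161, 161, 161, 161, 161, 162, 161, 160, 160, 161, 160, 161, 160, 160] [85, 108, 123, 123, 122, 122, 123, 123, 123, 123, 123, 126, 153, 164, 160, 159, 160, 159, 158, 158]
270 [65, 65, 64, 64, 64, 64, 64, 64, 64, 64, 64, 63, 63, 64, 102, 155, 178, 179, 179, 178, 179, 179, 179, 178, 178, 177, 177, 177, 176, 175, 173, 173, 172, 172, 172, 171, 171, 170, 170, 170] [123, 123, 122, 123, 123, 123, 123, 123, 122, 122, 122, 122, 121, 122, 133, 160, 175, 175, 175, 174]
165 [28.3  3.7 77.9]
168 [25.7  3.7 77.9]
171 [23.2  3.7 77.9]
174 [20.6  3.7 77.9]
177 [18.   3.7 78. ]
```

play_rows(
  commands="-1 0.0107 0.0482 0 -0.097; -1 0.006 0.049 0 -0.097; -1 0.0012 0.0493 0 -0.097; -1 -0.0036 0.0492 0 -0.097; -1 -0.0083 0.0487 0 -0.097; -1 -0.0115 0.0476 0 -0.097; -1 0 0 0 0; -1 0 0 0 0",
)

```text
time_s: 13.4
tool_pos: [468.9, -289.9, 282.8]
tcp_rot: [[1.0, 0.007, -0.001], [0.007, -1.0, 0.001], [-0.001, -0.001, -1.0]]
force: [0.6, 0.6, -2.0]
grip_width: 48.7
gripper_force: 49.9
```

```bash
python3 - <<'E'
from h import *
plan(468.5,-290,152,0.5,-1)
E
```

```text
-1.00 -0.0001 0.0000 0.0436 -0.001; -1.00 -0.0001 0.0000 0.0436 -0.001; -1.00 -0.0001 0.0000 0.0436 -0.001
3 now [ 468.9 -289.9  282.8] 0.4 F [ 0.6  0.6 -2. ] w 48.7 gf 49.9 t 13.4
```

Descend to about 4 mm above the nest and look before pressing.

play_rows(
  commands="-1 0 0 0.045 0; -1 0 0 0.045 0; -1 0 0 0.03 0; -1 0 0 0.01 0; -1 0 0 0 0; -1 0 0 0 0",
)

```text
time_s: 14.15
tool_pos: [469.4, -290.7, 154.8]
tcp_rot: [[1.0, 0.008, 0.002], [0.008, -1.0, -0.002], [0.002, 0.002, -1.0]]
force: [0.3, 0.0, -1.6]
grip_width: 49.1
gripper_force: 50.0
```

```bash
python3 - <<'E'
from h import *
o=observe();print(o['tool_pos'],o['force'])
im,c=snap('wrist','w5');S,cs=snap('side','side5');T,_=snap('top','top5')
cv2.imwrite('pics/n5.png',np.hstack([cv2.resize(im[60:240,150:390],(400,300)),cv2.resize(S[240:370,170:340],(392,300))])[:,:,::-1])
E
```

```text
[ 469.42879671 -290.70265383  154.78492633] [ 0.31625221  0.01732544 -1.55373612]
```

View pics/n5.png

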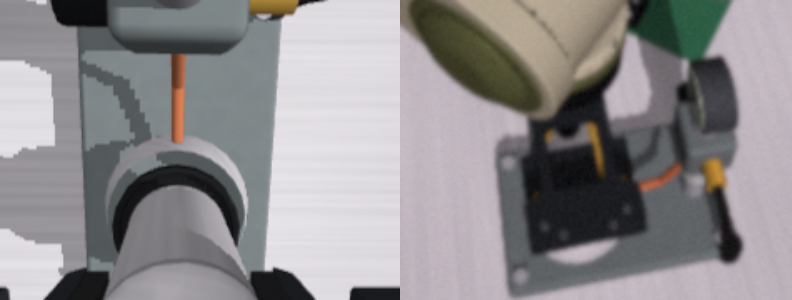

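The wrist crop shows the can centred sideways on the nest (nest 113–238, can apex x≈178), with the nest's rim front at y≈165 and the can's edge at y≈185. Checking the fore-aft offset.

```bash
python3 - <<'E'
from h import *
im,c=load('w5')
print(im[145:180,255:259].max(2).mean(1).round(0).tolist())
for v in (157,158,159,160): print('nest centre x if rim at',v,(onz(c,257,v,72)[:2]-[34,0]).round(1))
for v in (169,170,171,172): print('can',v,(onz(c,257,v,77)[:2]-[25,0]).round(1))
E
```

```text
[176.0, 156.0, 159.0, 161.0, 153.0, 120.0, 91.0, 91.0, 91.0, 92.0, 92.0, 93.0, 92.0, 72.0, 31.0, 26.0, 35.0, 36.0, 31.0, 26.0, 28.0, 30.0, 32.0, 32.0, 31.0, 40.0, 106.0, 130.0, 125.0, 124.0, 125.0, 126.0, 126.0, 126.0, 126.0]
nest centre x if rim at 157 [ 470.1 -289.8]
nest centre x if rim at 158 [ 469.3 -289.8]
nest centre x if rim at 159 [ 468.4 -289.8]
nest centre x if rim at 160 [ 467.6 -289.9]
can 169 [ 469.8 -289.9]
can 170 [ 468.9 -289.9]
can 171 [ 468.1 -289.9]
can 172 [ 467.2 -289.9]
```

Aligned within 1 mm. Press.

play_rows(
  commands="-1 0 0 0.004 0; -1 0 0 0.003 0; -1 0 0 0.002 0; -1 0 0 0.002 0; -1 0 0 0 0",
)

```text
time_s: 14.92
tool_pos: [469.0, -290.6, 142.9]
tcp_rot: [[1.0, 0.008, 0.001], [0.008, -1.0, -0.0], [0.001, 0.0, -1.0]]
force: [-1.0, 2.8, 5.6]
grip_width: 49.1
gripper_force: 50.0
```

play_rows(
  commands="-1 0 0 0.003 0; -1 0 0 0.003 0; -1 0 0 0.002 0; -1 0 0 0 0",
)

```text
time_s: 15.42
tool_pos: [469.2, -290.6, 135.7]
tcp_rot: [[1.0, 0.008, 0.001], [0.008, -1.0, -0.001], [0.001, 0.001, -1.0]]
force: [-1.7, 5.0, 12.2]
grip_width: 48.9
gripper_force: 50.0
```

play_rows(
  commands="-1 0 0 0.002 0; -1 0 0 0.001 0; -1 0 0 0 0",
)

```text
time_s: 15.8
tool_pos: [469.5, -290.7, 133.8]
tcp_rot: [[1.0, 0.008, 0.002], [0.008, -1.0, -0.002], [0.002, 0.002, -1.0]]
force: [-4.2, 6.1, 19.6]
grip_width: 49.3
gripper_force: 50.0
```

play_rows(
  commands="-1 0 0 0.001 0; -1 0 0 0 0",
)

```text
time_s: 16.05
tool_pos: [469.7, -290.7, 133.8]
tcp_rot: [[1.0, 0.008, 0.003], [0.008, -1.0, -0.002], [0.003, 0.002, -1.0]]
force: [-5.7, 8.3, 27.3]
grip_width: 49.1
gripper_force: 50.0
```

Bottomed (z steady at 133.8 while force climbs to 27 N). Hold 3 s.

play_rows(
  commands="-1 0 0 0.0005 0; -1 0 0 0 0; -1 0 0 0 0; -1 0 0 0 0; -1 0 0 0 0; -1 0 0 0 0; -1 0 0 0 0; -1 0 0 0 0",
)

```text
time_s: 17.05
tool_pos: [469.8, -290.7, 133.7]
tcp_rot: [[1.0, 0.008, 0.004], [0.008, -1.0, -0.002], [0.004, 0.002, -1.0]]
force: [-5.2, 8.6, 31.5]
grip_width: 49.3
gripper_force: 50.1
```

play_rows(
  commands="-1 0 0 0 0; -1 0 0 0 0; -1 0 0 0 0; -1 0 0 0 0; -1 0 0 0 0; -1 0 0 0 0; -1 0 0 0 0; -1 0 0 0 0",
)

```text
time_s: 18.05
tool_pos: [469.8, -290.7, 133.7]
tcp_rot: [[1.0, 0.008, 0.004], [0.008, -1.0, -0.002], [0.004, 0.002, -1.0]]
force: [-5.2, 10.2, 31.3]
grip_width: 48.6
gripper_force: 50.1
```

play_rows(
  commands="-1 0 0 0 0; -1 0 0 0 0; -1 0 0 0 0; -1 0 0 0 0; -1 0 0 0 0; -1 0 0 0 0; -1 0 0 0 0; -1 0 0 0 0",
)

```text
time_s: 19.05
tool_pos: [469.8, -290.7, 133.7]
tcp_rot: [[1.0, 0.008, 0.004], [0.008, -1.0, -0.002], [0.004, 0.002, -1.0]]
force: [-6.6, 9.3, 31.4]
grip_width: 49.0
gripper_force: 50.1
```

play_rows(
  commands="-1 0 0 -0.004 0; -1 0 0 -0.006 0; -1 0 0 -0.01 0; -1 0 0 -0.03 0; -1 0 0 -0.05 0; -1 0 0 -0.055 0; -1 0 0 0 0",
)

```text
time_s: 19.92
tool_pos: [469.6, -291.4, 288.6]
tcp_rot: [[1.0, 0.008, 0.005], [0.008, -1.0, -0.005], [0.005, 0.005, -1.0]]
force: [1.2, -0.4, -2.4]
grip_width: 48.8
gripper_force: 50.0
```

```bash
python3 - <<'E'
from h import *
im,c=snap('wrist','w6');o=observe();R=o['tcp_rot'];p=o['tool_pos']
print(im[150:185,255:259].max(2).mean(1).round(0).tolist())
for v in (169,171,173): print(v,(R.T@(onz(c,257,v,p[2]-78)-p)).round(1))
plan(424.5,288.5,290,1.9,-1)
E
```

```text
[32.0, 32.0, 32.0, 32.0, 32.0, 33.0, 33.0, 32.0, 32.0, 31.0, 31.0, 31.0, 31.0, 31.0, 30.0, 100.0, 182.0, 216.0, 223.0, 223.0, 210.0, 164.0, 128.0, 124.0, 125.0, 125.0, 126.0, 126.0, 126.0, 127.0, 127.0, 128.0, 128.0, 128.0, 128.0]
169 [25.5  0.2 78. ]
171 [23.8  0.2 78. ]
173 [22.1  0.2 78. ]
-1.00 -0.0036 -0.0527 -0.0004 -0.002; -1.00 -0.0035 -0.0527 -0.0004 -0.002; -1.00 -0.0034 -0.0527 -0.0004 -0.002; -1.00 -0.0033 -0.0527 -0.0004 -0.002; -1.00 -0.0031 -0.0527 -0.0004 -0.002; -1.00 -0.0030 -0.0527 -0.0004 -0.002; -1.00 -0.0029 -0.0527 -0.0004 -0.002; -1.00 -0.0028 -0.0527 -0.0004 -0.002
-1.00 -0.0027 -0.0528 -0.0004 -0.002; -1.00 -0.0025 -0.0528 -0.0004 -0.002; -1.00 -0.0024 -0.0528 -0.0004 -0.002
11 now [ 469.  -290.8  285.7] 0.44 F [-0.8 -0.2 -2. ] w 49.3 gf 50.0 t 19.975
```

play_rows(
  commands="-1 -0.0036 -0.0527 0 -0.002; -1 -0.0035 -0.0527 0 -0.002; -1 -0.0034 -0.0527 0 -0.002; -1 -0.0033 -0.0527 0 -0.002; -1 -0.0031 -0.0527 0 -0.002; -1 -0.003 -0.0527 0 -0.002; -1 -0.0029 -0.0527 0 -0.002; -1 -0.0028 -0.0527 0 -0.002",
)

```text
time_s: 20.98
tool_pos: [436.0, 132.2, 283.1]
tcp_rot: [[1.0, 0.024, -0.003], [0.024, -1.0, -0.0], [-0.003, 0.0, -1.0]]
force: [0.3, -0.6, -0.9]
grip_width: 49.0
gripper_force: 49.9
```

play_rows(
  commands="-1 -0.0027 -0.0528 0 -0.002; -1 -0.0025 -0.0528 0 -0.002; -1 -0.0024 -0.0528 0 -0.002; -1 0 0 0 0; -1 0 0 0 0",
)

```text
time_s: 21.6
tool_pos: [425.0, 288.1, 283.5]
tcp_rot: [[1.0, 0.03, -0.002], [0.03, -1.0, -0.001], [-0.002, 0.001, -1.0]]
force: [0.3, -0.9, -1.6]
grip_width: 48.8
gripper_force: 50.0
```

```bash
python3 - <<'E'
from h import *
plan(425.5,288,93,1.9,-1)
im,c=snap('wrist','w7')
for g in [(580,293),(530,291.3),(480,289.6)]:
    u,v=proj(c,(*g,132)).astype(int);r=11
    m=(im[v-r:v+r+1,u-r:u+r+1].max(2)<60).astype(np.uint8);n,l,st,ce=cv2.connectedComponentsWithStats(m)
    if n<2: print('none',u,v);continue
    i=1+np.argmax(st[1:,4]);q=ce[i]+[u-r,v-r];print(g,q,st[i,4],onz(c,*q,132).round(1))
cv2.imwrite('pics/w7b.png',cv2.resize(im[:,:,::-1],(640,480)))
E
```

```text
-1.00 0.0001 0.0000 0.0476 -0.001; -1.00 0.0001 0.0000 0.0476 -0.001; -1.00 0.0001 0.0000 0.0476 -0.001; -1.00 0.0001 0.0000 0.0476 -0.001
4 now [425.  288.1 283.5] 1.71 F [ 0.3 -0.9 -1.6] w 48.8 gf 50.0 t 21.6
(580, 293) [255.78515625  24.12890625] 256 [578.6 294.6 132. ]
(530, 291.3) [256.07352941  78.91176471] 204 [529.1 292.9 132. ]
(480, 289.6) [256.39053254 128.85798817] 169 [479.4 291.1 132. ]
```

View pics/w7b.png

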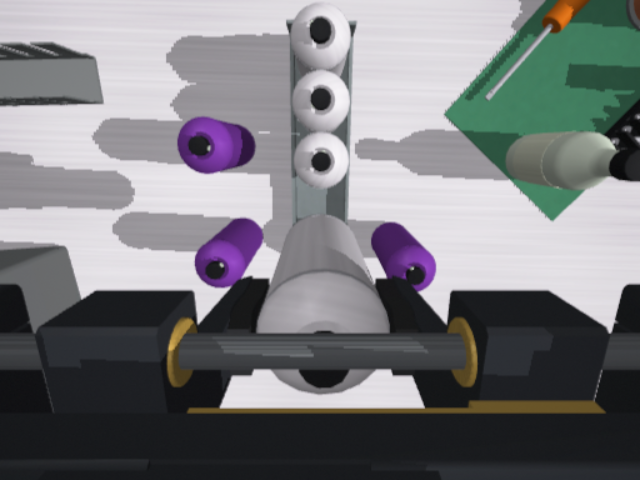

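The row stands upright and closed (axes x ≈ 579, 529, 479), and the held can is in line with a free slot. Descend to 5 mm above the floor and push gently.

play_rows(
  commands="-1 0 0 0.05 0; -1 0 0 0.05 0; -1 0 0 0.05 0; -1 0 0 0.03 0; -1 0 0 0.012 0; -1 0 0 0.003 0; -1 0 0 0 0",
)

```text
time_s: 22.52
tool_pos: [425.9, 288.7, 90.9]
tcp_rot: [[1.0, 0.029, 0.002], [0.029, -1.0, 0.001], [0.002, -0.001, -1.0]]
force: [0.5, 0.4, -1.3]
grip_width: 49.2
gripper_force: 50.0
```

play_rows(
  commands="-1 0.002 0 0 0; -1 0.001 0 0 0; -1 0 0 0 0",
)

```text
time_s: 22.9
tool_pos: [428.4, 288.9, 90.2]
tcp_rot: [[1.0, 0.03, 0.0], [0.03, -1.0, 0.0], [0.0, -0.0, -1.0]]
force: [0.2, 0.4, -2.2]
grip_width: 49.1
gripper_force: 50.0
```

play_rows(
  commands="-1 0.001 0 0 0; -1 0.001 0 0 0; -1 0 0 0 0",
)

```text
time_s: 23.28
tool_pos: [430.3, 288.9, 89.9]
tcp_rot: [[1.0, 0.03, -0.0], [0.03, -1.0, 0.0], [-0.0, -0.0, -1.0]]
force: [0.5, 0.5, -1.2]
grip_width: 48.5
gripper_force: 50.0
```

play_rows(
  commands="-1 0 0 0.004 0; -1 0.0005 0 0 0; -1 0.0005 0 0 0; -1 0 0 0 0",
)

```text
time_s: 23.78
tool_pos: [430.8, 288.9, 85.7]
tcp_rot: [[1.0, 0.03, -0.001], [0.03, -1.0, -0.0], [-0.001, 0.0, -1.0]]
force: [-4.0, -1.1, -0.9]
grip_width: 48.9
gripper_force: 50.0
```

play_rows(
  commands="-1 0.0005 0 0 0; -1 0.0005 0 0 0; -1 0 0 0 0",
)

```text
time_s: 24.15
tool_pos: [430.9, 288.9, 85.6]
tcp_rot: [[1.0, 0.03, -0.003], [0.03, -1.0, -0.001], [-0.004, 0.001, -1.0]]
force: [-9.7, -0.7, 0.8]
grip_width: 48.9
gripper_force: 50.0
```

play_rows(
  commands="-1 0.0005 0 0 0; -1 0.0005 0 0 0; -1 0 0 0 0",
)

```text
time_s: 24.52
tool_pos: [431.0, 288.9, 85.6]
tcp_rot: [[1.0, 0.03, -0.006], [0.03, -1.0, -0.001], [-0.006, 0.001, -1.0]]
force: [-14.7, -1.3, 3.4]
grip_width: 49.0
gripper_force: 50.0
```

play_rows(
  commands="-1 -0.0015 0 0 0; -1 0 0 0.002 0; -1 0 0 0.001 0; -1 0 0 0 0",
)

```text
time_s: 25.02
tool_pos: [430.8, 289.0, 83.0]
tcp_rot: [[1.0, 0.03, -0.002], [0.03, -1.0, -0.0], [-0.002, 0.0, -1.0]]
force: [-7.8, -0.6, 2.4]
grip_width: 49.2
gripper_force: 50.0
```

play_rows(
  commands="-1 0 0 0.0005 0; -1 0 0 0 0",
)

```text
time_s: 25.28
tool_pos: [430.8, 289.0, 82.6]
tcp_rot: [[1.0, 0.03, -0.002], [0.03, -1.0, -0.0], [-0.002, 0.0, -1.0]]
force: [-9.0, -1.1, 3.6]
grip_width: 49.0
gripper_force: 50.0
```

play_rows(
  commands="-1 0 0 0.0005 0; -1 0 0 0.0005 0; -1 0 0 0 0",
)

```text
time_s: 25.65
tool_pos: [430.9, 289.1, 82.1]
tcp_rot: [[1.0, 0.03, -0.002], [0.03, -1.0, -0.0], [-0.002, 0.0, -1.0]]
force: [-10.3, -1.1, 9.2]
grip_width: 48.8
gripper_force: 49.9
```

play_rows(
  commands="-1 0 0 0.0005 0; -1 0 0 0 0",
)

```text
time_s: 25.9
tool_pos: [430.9, 289.1, 82.0]
tcp_rot: [[1.0, 0.03, -0.002], [0.03, -1.0, -0.0], [-0.002, 0.0, -1.0]]
force: [-11.5, -1.6, 13.1]
grip_width: 48.9
gripper_force: 49.9
```

Seated (z stops at 82 with force rising). Relax, release, rise, check.

play_rows(
  commands="-1 -0.001 0 -0.001 0; -1 0 0 0 0; 0.4 0 0 0 0; 0.4 0 0 0 0; 0.4 0 0 0 0; 0.4 0 0 0 0; 0.4 0 0 0 0; 0.4 0 0 -0.005 0",
)

```text
time_s: 26.9
tool_pos: [430.6, 288.9, 86.9]
tcp_rot: [[1.0, 0.03, -0.001], [0.03, -1.0, -0.0], [-0.001, 0.0, -1.0]]
force: [-0.7, -0.1, 0.7]
grip_width: 61.4
gripper_force: 0.0
```

play_rows(
  commands="0.4 0 0 -0.02 0; 0.4 0 0 -0.05 0; 0.4 0 0 -0.06 0; 0.4 0 0 -0.06 0; 0.4 -0.03 0 0 0; 0.4 -0.03 0 0 0; 0.4 0 0 0 0",
)

```text
time_s: 27.78
tool_pos: [369.8, 287.3, 277.7]
tcp_rot: [[1.0, 0.031, 0.001], [0.031, -1.0, 0.0], [0.001, -0.0, -1.0]]
force: [0.2, -0.1, 0.2]
grip_width: 61.9
gripper_force: 0.0
```

```bash
python3 - <<'E'
from h import *
o=observe();print(o['tool_pos'],o['force'],o['time_s'],o['grip_width'])
im,c=snap('wrist','w8');S,cs=snap('side','side8');T,ct=snap('top','top8')
for i,g in enumerate([(579,294.5),(529,293),(479.5,291),(430,289.5)]):
    u,v=proj(c,(*g,132)).astype(int);r=11
    y0=max(0,v-r);m=(im[y0:v+r+1,u-r:u+r+1].max(2)<60).astype(np.uint8);n,l,st,ce=cv2.connectedComponentsWithStats(m)
    if n<2: print('none',u,v);continue
    j=1+np.argmax(st[1:,4]);q=ce[j]+[u-r,y0];print(g,q,st[j,4],onz(c,*q,132).round(1))
cv2.imwrite('pics/f8.png',np.hstack([cv2.resize(im[:,100:412],(400,492)),cv2.resize(S[60:260,130:290],(394,492))])[:,:,::-1])
# bystanders: mat region difference top
d=cv2.absdiff(T,load('top0')[0]).max(2)[135:230,220:315];print('mat diff px',(d>60).sum())
E
```

```text
[369.75310464 287.2692938  277.70386245] [ 0.16919685 -0.13939509  0.16434012] 27.775 61.879841613905896
(579, 294.5) [257. 340.] 437 [154.9 281.5 132. ]
(529, 293) [257.42198582  16.56737589] 282 [528.8 292.7 132. ]
(479.5, 291) [257.38053097  72.95132743] 226 [479.3 291.2 132. ]
(430, 289.5) [256.1420765  124.26775956] 183 [429.6 290.9 132. ]
mat diff px 212
```

View pics/f8.png

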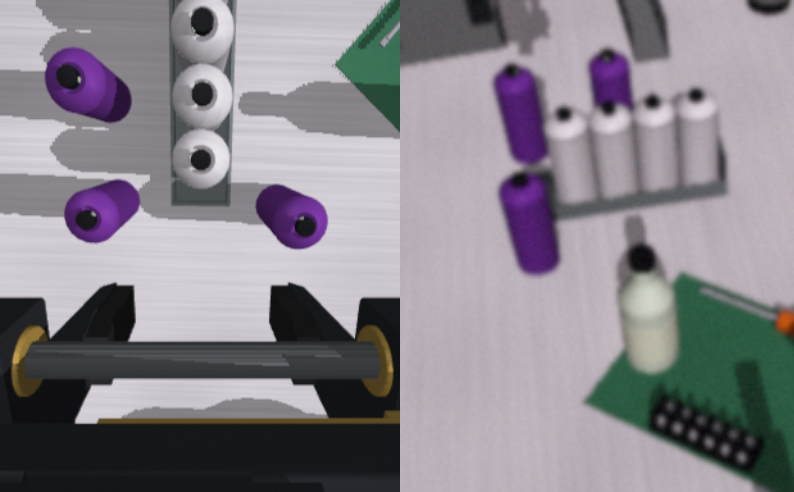

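All four cans stand upright and touching, tops at side crop (564,112), (609,105), (652,100) and (697,95), with a pitch of about 49.6 mm. The bystanders are unmoved.

```bash
python3 -c "
from workcell import sign_off
print(sign_off())"
```

```text
the job is handed in; nothing more can be done
None
```

The job is handed in: the can was held fully down on the charging nest for about three seconds, and it now stands as the fourth can in the rack, with all four upright and closed up against the head plate, 27.8 s on the clock.

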